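Third hand for fitting a drawer front

TASK

Be the third hand while I screw a drawer front on: lift the green drawer front out of its stand by its brass pull, and set it upright on the raised wooden ledge of the fitting jig, centred in front of the little drawer box, pull towards you, not yet pushing the box. Then, still resting on the ledge, push it square and flat against the box with a light, steady push of about 7 newtons, so that the box gives about 9 mm and its two red pointers stand in the green bands; never drive the box back onto its end stop. Finish while still holding it pressed like that (do not let go or back off), and leave the other things where they are.

Things in the scene. Friction and masses are not known exactly. Their poses are not given: they have to be found in the camera images.
- drawer_front: green drawer front standing on its long edge in the stand: board 16 mm thick (x), 150 mm wide (y), 64 mm high (z), 0.17 to 0.33 kg. Origin: centre of its lower edge. A brass pull (see pull) is on its front, the -x side; its back (x = +8 mm) is flat.
- pull (a point): middle of the rounded brass block pull of the drawer front: 24 mm wide (y), 22 mm high (z), sticking out 36 mm from the board. In the drawer front's frame it lies at x = -26, y = 0, z = +40 mm (the block spans x = -8 to -44 mm).
- stand: dark wooden stand, fixed, 56 mm deep (x), 164 mm wide (y): a 10 mm base under the drawer front and, only at the ends (62 to 76 mm from the middle), blocks up to 24 mm high that leave a 20 mm slot for the board, so it is lifted straight up. Origin: centre of its underside; the drawer front's axes lie along the stand's.
- jig: plywood fitting jig, fixed, x from -40 to 150 mm, 180 mm wide (y), 110 mm high at its back. Origin: on the worktop straight below the middle of the drawer box's front face at rest. x points away from the robot's side into the jig (the pushing direction), y along the box's face. Side cheeks at y = +-82 mm, 80 mm high, have a green band between white ones on top.
- ledge (a point): middle of the flat top of the jig's wooden ledge, 50 mm above the worktop; ledge 62 mm deep (jig x = -38 to +24 mm, so it runs on under the box), 160 mm wide (y). In the jig's frame: x = -7, y = 0, z = 50 mm. The 36 mm in front of the resting box are free. Nothing stands in front of it but a 16 mm high base edge.
- box_face (a point): point on the front face of the open wooden drawer box, mid-width, at ledge height (50 mm above the worktop); moves with the box, axes as the jig's. The face is 140 mm wide and reaches from 52.5 to 108.5 mm above the worktop.
- drawer_box (a joint): how far the drawer box has been pushed back along the jig's x: 0 at rest, 0.022 m at the end stop. A spring of 800 N/m without preload pushes it out again (plus about 0.1 N of friction), so 9 mm is about 7 N. The red pointers on its sides stand in the green bands from 0.005 to 0.013 m.
- screwdriver: screwdriver, 170 mm long, lying on the worktop; origin at its middle, underside. A bystander, not to be disturbed
- label_roll: roll of blank cream labels lying flat, 83 x 66 x 17 mm; origin at its underside. A bystander, not to be disturbed
- garlic: bulb of garlic, 60 mm across, 59 mm tall; origin at its underside. A bystander, not to be disturbed
- kitchen_timer: cream wind-up timer, 68 mm across, 50 mm tall; origin at its underside. A bystander, not to be disturbed
- bean_tin: short food tin, 75 mm across, 58 mm tall; origin at its underside. A bystander, not to be disturbed
- ramekin_white: white ramekin, 71 mm across, 42 mm tall; origin at its underside. A bystander, not to be disturbed

How it is judged:
On the way, in this order (a step that is already met when the one before it is completed fails the run):
1. the drawer front is lifted out of its stand, held by the gripper (height (world z) of drawer_front above 0.056 m and contact force between the fingers and drawer_front above 1 N), for 0.1 s.
2. the drawer front stands on the ledge in front of the box, centred within 10 mm and square within 7 degrees, the box not yet pushed in (under 3 mm) (z of drawer_front in the frame of jig between 0.046 and 0.054 m and y of drawer_front in the frame of jig between -0.01 and 0.01 m and angle between drawer_front's own z axis and vertical below 0.12 rad and angle between the x axis of drawer_front and the x axis of jig, either way round below 0.12 rad and x of drawer_front in the frame of jig between -0.036 and -0.005 m and value of joint drawer_box below 0.003 m and contact force between drawer_front and jig above 0.2 N), for 0.2 s.
At the end, for the whole second after the job is handed in: the robot still holds the drawer front, at rest on the ledge (lower edge within 4 mm of the ledge's height), upright and square to the jig within 7 degrees, centred within 10 mm, its back against the box, and the box pushed in steadily by 5 to 13 mm, which is a push of 4 to 10.4 N (z of drawer_front in the frame of jig between 0.046 and 0.054 m and y of drawer_front in the frame of jig between -0.01 and 0.01 m and angle between drawer_front's own z axis and vertical below 0.12 rad and angle between the x axis of drawer_front and the x axis of jig, either way round below 0.12 rad and value of joint drawer_box between 0.005 and 0.013 m and velocity of joint drawer_box between -0.01 and 0.01 m/s and x of drawer_front in the frame of box_face between -0.012 and -0.004 m and contact force between drawer_front and jig above 3 N and contact force between the fingers and drawer_front above 1 N and linear speed of drawer_front below 0.02 m/s); the arm keeps its last pose, push and grip.
It fails at once if the drawer box is driven onto its end stop (pushed in more than 19 mm) (value of joint drawer_box above 0.019 m).
It fails at once if a bystander is moved by more than 30 mm (distance of any of screwdriver, label_roll, garlic, kitchen_timer, bean_tin, ramekin_white from where it was at the start of the episode above 0.03 m).
It also fails if it takes over 42 s, if anything falls off the work surface, if the arm or the gripper's body presses on something with over 40 N, if the wrist force passes 120 N, or if a joint passes its speed limit or range.

ROBOT

A 6-joint arm with a two-finger parallel gripper is mounted at the origin on a cart in front of the work surface, level with it; the furniture and walls round the work are solid. World frame = base frame: x ahead of the robot, y to its left, z up, the work surface at z = 0. Lengths are in m, angles in rad, forces in N, time in s.
With the tool pointing down it reaches from about 0.35 to 0.95 m from the base axis. Payload 17.4 kg.
Tool frame: the origin (TCP) lies at the very end of the fingers, on their centre line; the grasp point (between the pads) lies 19 mm behind it; z points along the fingers, y is the line along which they close (so a half turn about z gives the same grasp; the last joint's range is limited). The gripper opens to 93 mm and grips with 3 to 60 N. Pads are 15 mm wide; open, the fingers measure 128 mm over their backs; the gripper's body (75 mm by 188 mm) begins 65 mm behind the grasp point.
Start: joints at [1.17, 0.116, 1.442, -0, 1.584, -0.038], TCP at [0.24, 0.631, 0.219] pointing down, gripper open.
Joint ranges: [-2.83, 2.83], [-0.83, 2.19], [0.07, 2.5], [-1.14, 4.28], [0.01, 3], [-2.97, 2.97]. Speed limits (rad/s): [1.89, 1.89, 2.22, 3.14, 3.14, 3.14].

INTERFACE

Orientations are given as a rotation vector (axis times angle).
In Python, from plant import bot, eyes, ticket gives the robot as it stands (bot), with the cameras (eyes) and the job (ticket).
- The arm moves only by the shell command python3 drive.py 'ROWS' [OPENING] [FORCE]. ROWS is one flat JSON list of numbers that holds 1 to 12 rows one after another, with no inner brackets; each row has 4 numbers: dx, dy, dz in fractions of the full range, 1 being 0.5 m, then a turn about the tool's z in normalised numbers (1 is 2 rad); each row shifts and turns the commanded pose from where the row before left it, along the tool's axes as they then stand; what a row does not reach is not made up. A row lasts 1/12 s, in which the tool goes at most 0.0417 m and 0.125 rad, less where a joint would pass 70% of its speed; a pose out of reach is approached as far as the arm can. OPENING is the opening from 0.0 (shut) to 1.0 (fully open), set as the command begins (- or left out keeps the last). The fingers move at their own pace and stop on an object; FORCE is the grip in N (left out, the last holds). Time passes only in rows, so rows that do not move let the fingers close. It prints the time, the measured TCP pose, the force, the opening and the grip force at its end. No shift or turn number may pass 1 either way. Input that does not fit is refused with a message, and nothing moves.
- bot.observe(): the state, without advancing time (a new reading comes with each control period).
- eyes.grab_frame(name): name is "side" or "top" or "wrist"; returns the picture (400x640x3 uint8, red, green, blue); there is no depth.
- eyes.calibration(name): a dict with "fovy" (degrees; the focal length in pixels is half the picture's height over the tangent of half this angle, whatever the lens; pixels are square), "cx", "cy" (the principal point, pixels), "k1" (the pictures are not rectified: a ray, as slopes to the right and down, at radius r is drawn at 1 + k1 r^2 times it, then the intrinsics apply), "origin" and "rotation" of the camera in the world. Camera axes: x right, y up, looking along -z (the intrinsics and any distortion apply to the point x, -y, -z); pixel columns grow to the right and rows downward; lengths in m; the calibration is good to about 2 mm. A picture is of the moment at which its call begins: read the wrist's pose just before it. calibration takes no time and is no camera call; for the wrist camera it gives the pose at the moment of the call.
- ticket.close_job(): hands the job in; it is judged then, once.
The state is a dict: "time": time; "qpos": joint angles; "joint_velocities": joint speeds; "joint_efforts": joint torques, N m; "tool_pos": TCP position; "tcp_rot": TCP orientation; "contact_force": force on the tool from outside, world axes, zero at the start; "torque": the same for the moment, N m; "grip_width": opening from 0.0 (shut) to 1.0 (fully open); "gripper_force": force on a finger pad.
Only numpy, scipy, OpenCV 4.12 (cv2) and the standard library are available. Lean on these libraries where they do the work, as an engineer would, in place of code of your own. Each camera call takes 0.05 s, during which the arm holds its last target. There are 200 camera calls.

## Working session

There is one attempt and no reset: what is moved stays moved. The work goes in short steps, Python scripts to look and compute and a shell command to move; the robot and the scene stay as the last step left them, time stands still between calls to the robot, and variables do not carry over. Pictures are saved under pics/ and viewed, at most 10 in all, crops included, and the job is handed in when it is done.

```bash
ls; mkdir -p pics
python3 - <<'E'
from plant import bot, eyes, ticket
import cv2
for n in ("top","side"):
    cv2.imwrite(f"pics/{n}0.png",eyes.grab_frame(n)[:,:,::-1]); print(n,eyes.calibration(n))
s=bot.observe(); print({k:s[k] for k in("time","tool_pos","tcp_rot","contact_force","grip_width")})
E
```

```text
drive.py
pics
plant.py
top {'fovy': 44.63424615865349, 'cx': 309.8436380477927, 'cy': 199.5959080403932, 'k1': 0.04542570971630033, 'origin': array([0.30183552, 0.18897292, 1.58726201]), 'rotation': array([ 0.08087018, -0.06243611, -1.57195397])}
side {'fovy': 45.62494997626228, 'cx': 323.28311795396854, 'cy': 204.12942433650136, 'k1': -0.12970342371334342, 'origin': array([-0.02226648, -0.96626529,  0.86676969]), 'rotation': array([ 0.99044372, -0.18699958, -0.37099362])}
{'time': 0.1, 'tool_pos': array([0.23947972, 0.63089404, 0.21801292]), 'tcp_rot': array([-5.66748699e-01, -3.08980817e+00,  1.54692474e-03]), 'contact_force': array([-0.0233981 , -0.47132995,  0.55099717]), 'grip_width': 1.000110508504688}
```

View pics/top0.png

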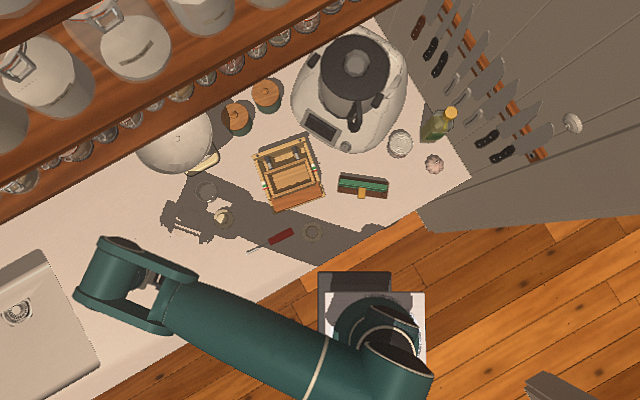

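View pics/side0.png

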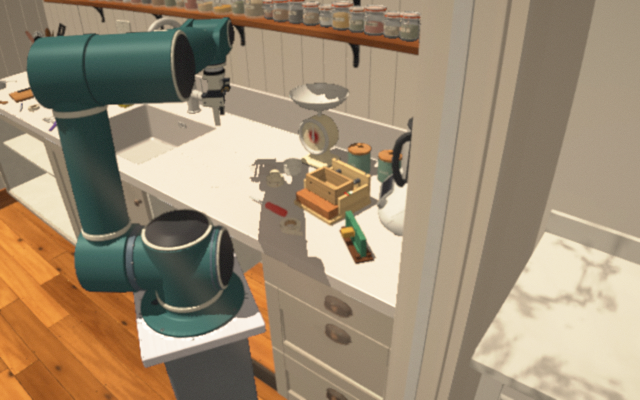

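The top view shows the jig at about (288,172), the stand with the green front at (363,187) and the screwdriver at (275,238). I'll enlarge that area.

```bash
cat > h.py <<'E'
import numpy as np,cv2
from scipy.spatial.transform import Rotation as R
from plant import bot, eyes, ticket
def K(c):
    f=200/np.tan(np.radians(c["fovy"])/2)
    return np.array([[f,0,c["cx"]],[0,f,c["cy"]],[0,0,1]]),np.array([c["k1"],0,0,0,0.])
F=np.diag([1,-1,-1.])
def rot(c):
    r=np.array(c["rotation"]); return r if r.shape==(3,3) else R.from_rotvec(r).as_matrix()
def unproj(c,px,z):
    k,d=K(c); p=cv2.undistortPoints(np.array(px,float).reshape(-1,1,2),k,d)[:,0]
    v=(rot(c)@F@np.c_[p,np.ones(len(p))].T).T; o=np.array(c["origin"])
    return o+v*((np.broadcast_to(z,len(p))-o[2])/v[:,2])[:,None]
def proj(c,P):
    k,d=K(c); w=(rot(c)@F).T
    return cv2.projectPoints(np.array(P,float).reshape(-1,1,3),cv2.Rodrigues(w)[0],-w@np.array(c["origin"]),k,d)[0][:,0]
E
python3 - <<'E'
import cv2
i=cv2.imread("pics/top0.png")
cv2.imwrite("pics/c0.png",cv2.resize(i[120:220,240:400],None,fx=5,fy=5,interpolation=cv2.INTER_CUBIC))
E
```

```text
(no output)
```

View pics/c0.png

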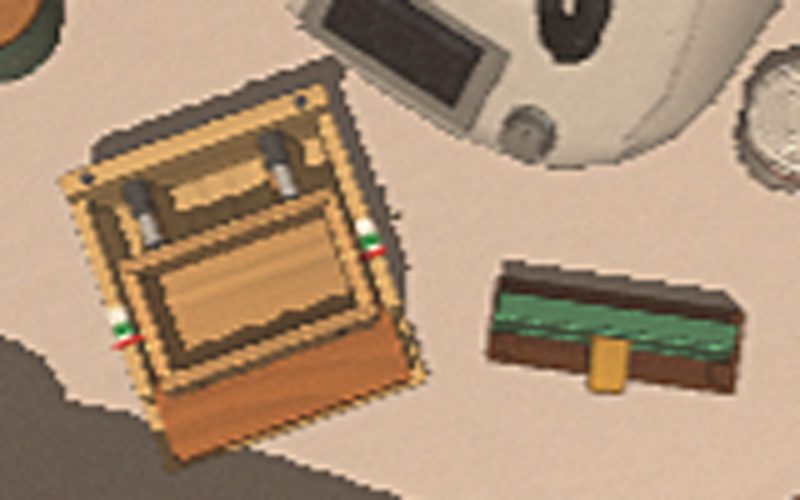

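The crop shows the box rim corners at about (165,393), (380,318), (123,268) and (330,192). The ledge front edge runs (178,462)–(410,378). The board's top back edge runs (500,293)–(738,325), and the brass pull's front end is at (590–626,393).

Run:
```python
from h import *
c=eyes.calibration("top")
n=lambda P:np.array([[240+(x+.5)/5-.5,120+(y+.5)/5-.5] for x,y in P])
np.set_printoptions(precision=4,suppress=True)
print("box",unproj(c,n([(165,393),(380,318),(123,268),(330,192)]),.1085))
print("ledge",unproj(c,n([(178,462),(410,378)]),.05))
print("boardtop back",unproj(c,n([(500,293),(738,325)]),.074))
print("pull front, top",unproj(c,n([(589,393),(627,393),(591,337),(629,340)]),.061))
print("standbase front",unproj(c,n([(488,360),(735,393)]),.024), "back",unproj(c,n([(500,272),(745,312)]),.024))
# fit poses
from scipy.optimize import least_squares
def T(p,L): ct,st=np.cos(p[2]),np.sin(p[2]); L=np.array(L)/1e3; return np.c_[p[0]+ct*L[:,0]-st*L[:,1],p[1]+st*L[:,0]+ct*L[:,1],L[:,2]]
def fit(L,px,g):
    s=least_squares(lambda p:(proj(c,T(p,L))-n(px)).ravel(),g,loss="soft_l1"); print(s.x,np.degrees(s.x[2]),s.fun.reshape(-1,2)if 0 else (proj(c,T(s.x,L))-n(px)).round(1).tolist()); return s.x
print("jig");fit([(0,70,108.5),(0,-70,108.5),(-38,80,50),(-38,-80,50)],[(165,393),(380,318),(178,462),(410,378)],[.6,.2,.3])
print("front");fit([(8,75,74),(8,-75,74),(-44,12,61),(-44,-12,61)],[(500,293),(738,325),(589,393),(627,393)],[.55,0,-.1])
```

```text
box [[0.4417 0.3198 0.1085]
 [0.4874 0.1885 0.1085]
 [0.5188 0.346  0.1085]
 [0.5654 0.219  0.1085]]
ledge [[0.4034 0.3165 0.05  ]
 [0.4563 0.1696 0.05  ]]
boardtop back [[ 0.5072  0.1134  0.074 ]
 [ 0.4865 -0.0347  0.074 ]]
pull front, top [[0.4454 0.0573 0.061 ]
 [0.4454 0.0335 0.061 ]
 [0.4808 0.0557 0.061 ]
 [0.4789 0.0319 0.061 ]]
standbase front [[ 0.4705  0.1189  0.024 ]
 [ 0.4486 -0.0395  0.024 ]] back [[ 0.5277  0.1108  0.024 ]
 [ 0.501  -0.0467  0.024 ]]
jig
[0.4651 0.2547 0.3388] 19.410577276105794 [[-0.3, -0.0], [-0.1, -0.3], [-0.3, 0.2], [0.9, 0.1]]
front
[ 0.489   0.04   -0.1323] -7.578580219998963 [[0.0, 0.1], [0.2, -0.2], [-0.1, -0.5], [-0.1, 0.5]]
```

Both fits are consistent: board length 149.5 mm, pull 24 mm wide, box 140 mm wide. Yaw is about -7.9° for the board and 19.4° for the jig. Next I'll work out the approach in tool axes.

```bash
cat > go.py <<'E'
import sys
from h import *
def go(x,y,z,yaw):
    s=bot.observe(); M=R.from_rotvec(s["tcp_rot"]).as_matrix()
    cur=np.arctan2(M[1,1],M[0,1])-np.pi/2   # board yaw equivalent, tool y along board y
    d=(np.radians(yaw)-cur+np.pi/2)%np.pi-np.pi/2
    print("t",s["time"],"pos",s["tool_pos"].round(4),"yaw",np.degrees(cur).round(2),"toolz",M[:,2].round(3),"F",np.round(s["contact_force"],2),"grip",s["grip_width"],s["gripper_force"])
    e=np.array([x,y,z])-s["tool_pos"]
    print("tool shift now",(M.T@e).round(4),"turn",round(-d,4),"shift after turn",((M@R.from_rotvec([0,0,-d]).as_matrix()).T@e).round(4))
if __name__=="__main__": go(*map(float,sys.argv[1:]))
E
python3 go.py .4632 .0436 .15 -7.9
```

```text
t 0.1 pos [0.2395 0.6309 0.218 ] yaw -20.79 toolz [-0.    -0.001 -1.   ] F [-0.02 -0.47  0.55] grip 1.000110508504688 0.0
tool shift now [-0.4176 -0.4696  0.0685] turn -0.2249 shift after turn [-0.3023 -0.5509  0.0685]
```

The rows are not in the units I measure in: shifts go in shares of 0.5 m and turns go in shares of 2 rad. I convert before sending: -0.0344 m / 0.5 = -0.0688, -0.0189 m / 0.5 = -0.0378, -0.1125 rad / 2 = -0.0563.

```bash
python3 drive.py '[0, 0, 0, -0.0563, 0, 0, 0, -0.0563, -0.0378, -0.0688, 0, 0, -0.0378, -0.0688, 0, 0, -0.0378, -0.0688, 0, 0, -0.0378, -0.0688, 0, 0, -0.0378, -0.0688, 0, 0, -0.0378, -0.0688, 0, 0, -0.0378, -0.0688, 0, 0, -0.0378, -0.0688, 0, 0]' 0.65 45
python3 drive.py '[-0.0378, -0.0688, 0, 0, -0.0378, -0.0688, 0, 0, -0.0378, -0.0688, 0, 0, -0.0378, -0.0688, 0, 0, -0.0378, -0.0688, 0, 0, -0.0378, -0.0688, 0, 0, -0.0378, -0.0688, 0, 0, -0.0378, -0.0688, 0, 0, 0, 0, 0.068, 0, 0, 0, 0.068, 0, 0, 0, 0, 0]'
python3 go.py .4632 .0436 .15 -7.9
python3 - <<'E'
from h import *
c=eyes.calibration("wrist"); i=eyes.grab_frame("wrist"); cv2.imwrite("pics/w1.png",i[:,:,::-1]); print(c)
np.save("w1.npy",c,allow_pickle=True)
E
```

```text
time: 0.93
tool_pos: [0.3516, 0.3359, 0.2184]
tcp_rot: [-0.216, -3.134, 0.0]
contact_force: [1.2, -0.1, 0.2]
grip_width: 0.649
gripper_force: 0.0
time: 1.85
tool_pos: [0.4612, 0.0435, 0.1445]
tcp_rot: [-0.218, -3.126, 0.001]
contact_force: [-1.3, 0.8, -1.5]
grip_width: 0.654
gripper_force: 0.0
t 1.85 pos [0.4612 0.0435 0.1445] yaw -7.99 toolz [-0.008 -0.    -1.   ] F [-1.28  0.79 -1.49] grip 0.6535065380387114 0.0
tool shift now [-0.0019  0.0004 -0.0055] turn -0.0016 shift after turn [-0.0019  0.0004 -0.0055]
{'fovy': 70.14788869301279, 'cx': 315.77453080613964, 'cy': 199.46340547784888, 'k1': 0.008433808198183769, 'origin': array([0.38199806, 0.05481142, 0.31136727]), 'rotation': array([-0.24063948, -0.20695289,  1.42103024])}
```

View pics/w1.png

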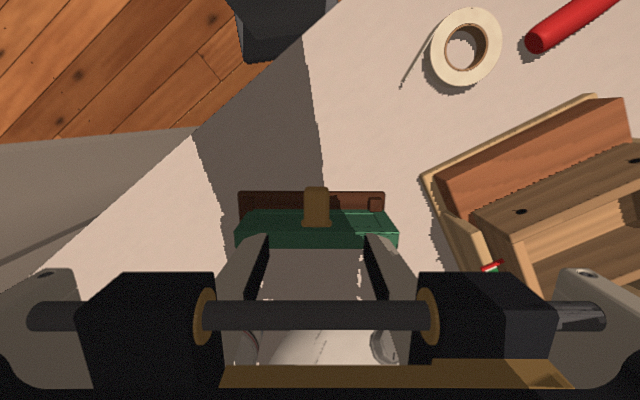

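The wrist view shows the pull's top from its front end (303–328,187) to the board at (302–331,226). The board's top left end is near (236,247) and its right end near (398,247). I'll check these against the estimate.

```bash
python3 - <<'E'
from h import *
np.set_printoptions(precision=4,suppress=True)
c=np.load("w1.npy",allow_pickle=True).item()
print(unproj(c,[(303,187),(328,187),(302,226),(331,226)],.061))
print(unproj(c,[(236,247),(398,247)],.074))
def T(p,L): ct,st=np.cos(p[2]),np.sin(p[2]); L=np.array(L)/1e3; return np.c_[p[0]+ct*L[:,0]-st*L[:,1],p[1]+st*L[:,0]+ct*L[:,1],L[:,2]]
p=[.489,.04,np.radians(-7.9)]
print(proj(c,T(p,[(-44,12,61),(-44,-12,61),(-8,12,61),(-8,-12,61),(8,75,74),(8,-75,74),(-8,75,74),(-8,-75,74)])))
E
python3 - <<'E'
import cv2
i=cv2.imread("pics/w1.png"); cv2.imwrite("pics/w1c.png",cv2.resize(i[170:270,220:410],None,fx=4,fy=4,interpolation=cv2.INTER_CUBIC))
E
```

```text
[[0.443  0.0342 0.061 ]
 [0.4461 0.0566 0.061 ]
 [0.4803 0.0275 0.061 ]
 [0.4841 0.0546 0.061 ]]
[[ 0.4873 -0.0341  0.074 ]
 [ 0.5077  0.1127  0.074 ]]
[[329.5921 187.8351]
 [303.1152 187.8567]
 [329.109  224.8675]
 [303.6496 224.8818]
 [398.4711 246.4734]
 [234.4127 246.5409]
 [399.9237 230.2399]
 [232.941  230.3273]]
```

View pics/w1c.png

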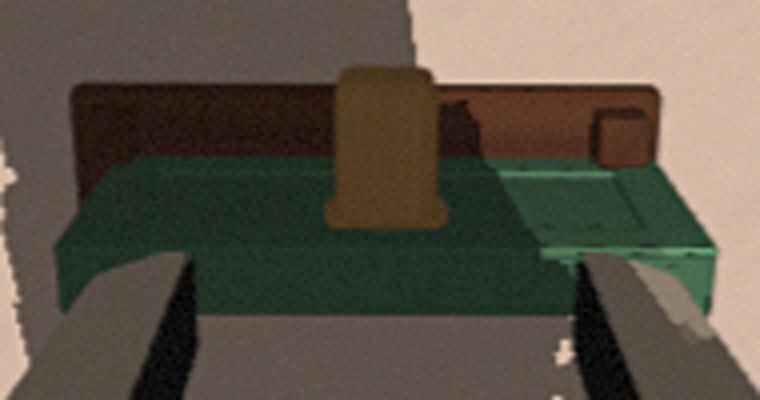

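The prediction from the top view agrees with the wrist view within about 1 mm, so I'll descend and grasp.

Converted, 0.03 m / 0.5 = 0.06, 0.019 m / 0.5 = 0.038.

```bash
python3 drive.py '[-0.002, 0, 0.06, 0, 0, 0, 0.06, 0, 0, 0, 0.06, 0, 0, 0, 0.038, 0, 0, 0, 0, 0, 0, 0, 0, 0, 0, 0, 0, 0]'
python3 go.py .4632 .0436 .031 -7.9
```

```text
time: 2.48
tool_pos: [0.4657, 0.0446, 0.0444]
tcp_rot: [0.215, 3.131, 0.0]
contact_force: [-0.5, -0.1, -0.2]
grip_width: 0.648
gripper_force: 0.0
t 2.4833 pos [0.4657 0.0446 0.0444] yaw -7.86 toolz [ 0.003  0.    -1.   ] F [-0.46 -0.06 -0.23] grip 0.6483850009081938 0.0
tool shift now [ 0.0024 -0.0013  0.0134] turn 0.0007 shift after turn [ 0.0024 -0.0013  0.0134]
```

Converted, 0.0125 m / 0.5 = 0.025, 0.0024 m / 0.5 = 0.0048.

```bash
python3 drive.py '[0.0048, -0.0026, 0.025, 0, 0, 0, 0, 0, 0, 0, 0, 0, 0, 0, 0, 0, 0, 0, 0, 0]'
python3 go.py .4632 .0436 .031 -7.9
python3 drive.py '[0, 0, 0, 0, 0, 0, 0, 0, 0, 0, 0, 0, 0, 0, 0, 0, 0, 0, 0, 0, 0, 0, 0, 0, 0, 0, 0, 0, 0, 0, 0, 0, 0, 0, 0, 0, 0, 0, 0, 0]' 0 45
python3 go.py .4632 .0436 .031 -7.9
```

```text
time: 2.9
tool_pos: [0.4621, 0.0432, 0.0296]
tcp_rot: [0.216, 3.134, 0.0]
contact_force: [-0.3, -0.3, 0.5]
grip_width: 0.65
gripper_force: 0.0
t 2.9 pos [0.4621 0.0432 0.0296] yaw -7.9 toolz [ 0. -0. -1.] F [-0.29 -0.32  0.46] grip 0.6500052687036342 0.0
tool shift now [-0.001   0.0005 -0.0014] turn 0.0001 shift after turn [-0.001   0.0005 -0.0014]
time: 3.73
tool_pos: [0.4619, 0.0433, 0.0292]
tcp_rot: [-0.216, -3.134, -0.0]
contact_force: [-0.6, 0.2, 0.1]
grip_width: 0.252
gripper_force: 45.0
t 3.7333 pos [0.4619 0.0433 0.0292] yaw -7.89 toolz [ 0.  0. -1.] F [-0.57  0.23  0.13] grip 0.2516048385009786 44.996581077575684
tool shift now [-0.0012  0.0005 -0.0018] turn 0.0001 shift after turn [-0.0012  0.0005 -0.0018]
```

Converted, -0.025 m / 0.5 = -0.05, -0.02 m / 0.5 = -0.04.

```bash
python3 drive.py '[0, 0, -0.02, 0, 0, 0, -0.04, 0, 0, 0, -0.05, 0, 0, 0, -0.05, 0, 0, 0, -0.05, 0, 0, 0, -0.024, 0, 0, 0, 0, 0, 0, 0, 0, 0, 0, 0, 0, 0, 0, 0, 0, 0]'
python3 - <<'E'
from go import *
a=np.radians(19.4);l=np.array([-.024-.0273,-.0004]);
t=np.array([.4651,.2547])+[np.cos(a)*l[0]-np.sin(a)*l[1],np.sin(a)*l[0]+np.cos(a)*l[1]]
print(t);go(t[0],t[1],.144,19.4)
E
```

```text
time: 4.57
tool_pos: [0.4613, 0.0432, 0.1444]
tcp_rot: [-0.216, -3.132, 0.0]
contact_force: [-0.2, -0.0, -2.9]
grip_width: 0.254
gripper_force: 45.0
[0.41684554 0.23728284]
t 4.5667 pos [0.4613 0.0432 0.1444] yaw -7.9 toolz [-0.002 -0.    -1.   ] F [-0.24 -0.04 -2.93] grip 0.2537669771347886 44.99534726142883
tool shift now [0.0707 0.1861 0.0005] turn -0.4764 shift after turn [-0.0225  0.1978  0.0005]
```

Converted, -0.0794 rad / 2 = -0.0397.

```bash
python3 drive.py '[0, 0, 0, -0.0397, 0, 0, 0, -0.0397, 0, 0, 0, -0.0397, 0, 0, 0, -0.0397, 0, 0, 0, -0.0397, 0, 0, 0, -0.0397, 0, 0, 0, 0]'
python3 drive.py '[-0.005, 0.04, 0, 0, -0.005, 0.044, 0, 0, -0.005, 0.044, 0, 0, -0.005, 0.044, 0, 0, -0.005, 0.044, 0, 0, -0.005, 0.044, 0, 0, -0.005, 0.044, 0, 0, -0.005, 0.044, 0, 0, -0.005, 0.0476, 0, 0, 0, 0, 0, 0, 0, 0, 0, 0, 0, 0, 0, 0]'
python3 go.py .4168 .2373 .144 19.4
python3 - <<'E'
from h import *
for n in ("wrist","top"):
    c=eyes.calibration(n); i=eyes.grab_frame(n); cv2.imwrite(f"pics/{n}2.png",i[:,:,::-1]); np.save(f"{n}2.npy",c,allow_pickle=True)
E
```

```text
time: 5.15
tool_pos: [0.4615, 0.0432, 0.1449]
tcp_rot: [0.535, -3.094, -0.0]
contact_force: [-0.1, 0.2, -2.2]
grip_width: 0.253
gripper_force: 45.0
time: 6.15
tool_pos: [0.4173, 0.2369, 0.1455]
tcp_rot: [0.527, -3.096, 0.001]
contact_force: [0.5, -0.8, -3.6]
grip_width: 0.256
gripper_force: 45.0
t 6.15 pos [0.4173 0.2369 0.1455] yaw 19.33 toolz [-0.001 -0.001 -1.   ] F [ 0.48 -0.8  -3.62] grip 0.25624283855053326 44.995397329330444
tool shift now [0.0004 0.0005 0.0015] turn -0.0012 shift after turn [0.0004 0.0005 0.0015]
```

View pics/wrist2.png

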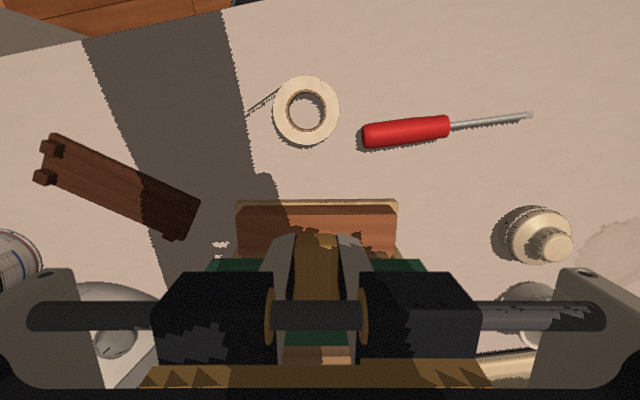

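The wrist view shows the jig's front edge from (236,202) to (397,200), the board green ends at (205,265) and (427,265), and the pull gripped at (316,240). I'll compare these with predictions.

Run:
```python
from h import *
np.set_printoptions(precision=1,suppress=True)
c=np.load("wrist2.npy",allow_pickle=True).item()
def T(p,L): ct,st=np.cos(p[2]),np.sin(p[2]); L=np.array(L)/1e3; return np.c_[p[0]+ct*L[:,0]-st*L[:,1],p[1]+st*L[:,0]+ct*L[:,1],L[:,2]]
p=[.4651,.2547,np.radians(19.4)]
print(proj(c,T(p,[(-38,80,50),(-38,-80,50),(-40,90,16),(-40,-90,16),(-40,90,0),(-40,-90,0)])))
q=[.4173+np.cos(p[2])*.0273,.2369+np.sin(p[2])*.0273,p[2]]
B=T(q,[(-8,75,190),(-8,-75,190)]);print(proj(c,B))
i=cv2.imread("pics/wrist2.png"); a=cv2.resize(i[185:285,195:435],None,fx=3.2,fy=3.2,interpolation=cv2.INTER_CUBIC)
j=cv2.imread("pics/top2.png"); b=cv2.resize(j[120:220,240:400],(512,320),interpolation=cv2.INTER_CUBIC)
o=np.zeros((600,800,3),np.uint8); o[:320-40,:768]=a[:280]; o[280:600,:512]=b; cv2.imwrite("pics/m2.png",o)
```

```text
[[399.3 213. ]
 [235.2 213.1]
 [399.9 200.7]
 [234.4 200.8]
 [396.  196.5]
 [238.2 196.6]]
[[463.6 317.7]
 [169.8 317.7]]
```

View pics/m2.png

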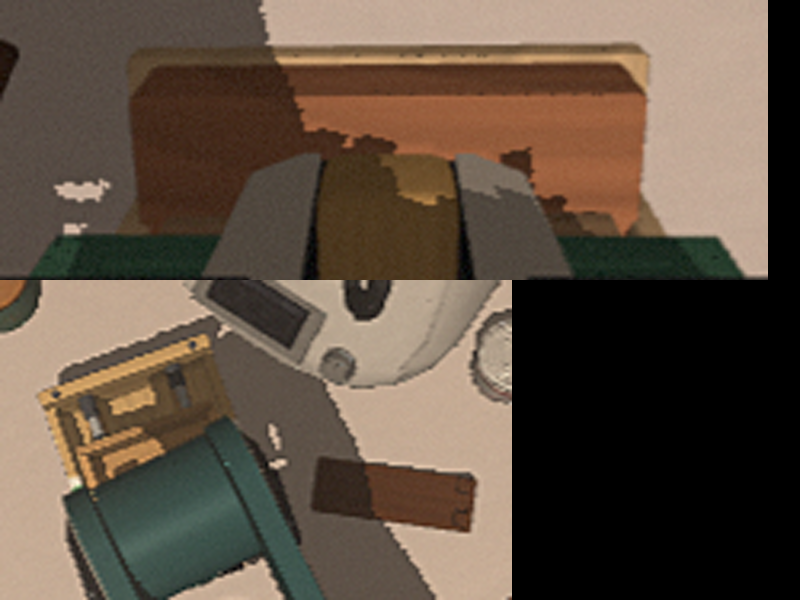

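The ledge's top edge is centred at 316.6 px and the pull at 316.3 px, so it is centred and square. Lowering onto the ledge now.

Converted, 0.02 m / 0.5 = 0.04, 0.015 m / 0.5 = 0.03.

```bash
python3 drive.py '[0, 0, 0.03, 0, 0, 0, 0.04, 0, 0, 0, 0.04, 0, 0, 0, 0.026, 0, 0, 0, 0.008, 0, 0, 0, 0, 0, 0, 0, 0, 0, 0, 0, 0, 0]'
python3 go.py .4168 .2373 .0692 19.4
python3 drive.py '[0, 0, 0.004, 0, 0, 0, 0, 0, 0, 0, 0, 0, 0, 0, 0, 0]'
python3 go.py .4168 .2373 .0692 19.4
```

```text
time: 6.92
tool_pos: [0.418, 0.2375, 0.0754]
tcp_rot: [-0.529, 3.095, 0.001]
contact_force: [1.2, -0.4, -2.9]
grip_width: 0.254
gripper_force: 45.0
t 6.9167 pos [0.418  0.2375 0.0754] yaw 19.39 toolz [ 0.001  0.001 -1.   ] F [ 1.18 -0.41 -2.87] grip 0.2536244926097938 44.99522924423218
tool shift now [0.0012 0.0002 0.0061] turn -0.0003 shift after turn [0.0012 0.0003 0.0061]
time: 7.25
tool_pos: [0.4175, 0.2373, 0.0724]
tcp_rot: [-0.529, 3.096, 0.0]
contact_force: [-0.0, 0.9, -1.8]
grip_width: 0.257
gripper_force: 45.0
t 7.25 pos [0.4175 0.2373 0.0724] yaw 19.4 toolz [ 0.  0. -1.] F [-0.01  0.94 -1.78] grip 0.25684964642843827 44.995304346084595
tool shift now [0.0007 0.0002 0.0032] turn 0.0 shift after turn [0.0007 0.0002 0.0032]
```

Converted, 0.0015 m / 0.5 = 0.003.

```bash
for i in 1; do python3 drive.py '[0, 0, 0.003, 0, 0, 0, 0, 0, 0, 0, 0, 0, 0, 0, 0, 0]' | sed -n 1,4p; python3 drive.py '[0, 0, 0.003, 0, 0, 0, 0, 0, 0, 0, 0, 0, 0, 0, 0, 0]'| sed -n 1,4p; python3 drive.py '[0, 0, 0, 0, 0, 0, 0, 0, 0, 0, 0, 0]'| sed -n 1,4p; done
```

```text
time: 7.58
tool_pos: [0.4174, 0.2373, 0.0707]
tcp_rot: [0.529, -3.097, -0.0]
contact_force: [0.6, -0.2, -1.5]
time: 7.92
tool_pos: [0.4175, 0.2373, 0.0692]
tcp_rot: [-0.529, 3.097, 0.0]
contact_force: [0.2, 1.0, -1.0]
time: 8.17
tool_pos: [0.4175, 0.2373, 0.0692]
tcp_rot: [-0.529, 3.097, 0.0]
contact_force: [-0.6, 0.5, -1.4]
```

Converted, 0.001 m / 0.5 = 0.002.

```bash
python3 drive.py '[0, 0, 0.002, 0, 0, 0, 0, 0, 0, 0, 0, 0, 0, 0, 0, 0]' | sed -n 2,4p; python3 drive.py '[0, 0, 0.002, 0, 0, 0, 0, 0, 0, 0, 0, 0, 0, 0, 0, 0]'| sed -n 2,4p; python3 drive.py '[0, 0, 0, 0, 0, 0, 0, 0, 0, 0, 0, 0]'| sed -n 1,4p
```

```text
tool_pos: [0.4175, 0.2373, 0.0691]
tcp_rot: [-0.529, 3.096, 0.0]
contact_force: [-6.8, -2.9, 11.2]
tool_pos: [0.4175, 0.2374, 0.0691]
tcp_rot: [-0.529, 3.096, 0.0]
contact_force: [-13.3, -6.6, 23.0]
time: 9.08
tool_pos: [0.4175, 0.2373, 0.0691]
tcp_rot: [-0.529, 3.096, 0.0]
contact_force: [-12.8, -6.5, 23.0]
```

Converted, -0.0016 m / 0.5 = -0.0032.

```bash
python3 drive.py '[0, 0, -0.0032, 0, 0, 0, 0, 0, 0, 0, 0, 0, 0, 0, 0, 0]' | sed -n 1,4p; python3 drive.py '[0, 0, 0, 0, 0, 0, 0, 0, 0, 0, 0, 0]'| sed -n 1,4p;python3 go.py .4168 .2373 .0692 19.4
```

```text
time: 9.42
tool_pos: [0.4176, 0.2373, 0.0691]
tcp_rot: [-0.529, 3.096, 0.0]
contact_force: [-2.3, -1.9, 7.3]
time: 9.67
tool_pos: [0.4176, 0.2373, 0.0691]
tcp_rot: [-0.529, 3.096, 0.0]
contact_force: [-4.1, -1.3, 7.6]
t 9.6667 pos [0.4176 0.2373 0.0691] yaw 19.4 toolz [ 0.  0. -1.] F [-4.06 -1.34  7.61] grip 0.25326996528354334 44.997825622558594
tool shift now [ 0.0007  0.0002 -0.0001] turn -0.0001 shift after turn [ 0.0007  0.0002 -0.0001]
```

Converted, -0.004 m / 0.5 = -0.008, -0.0004 m / 0.5 = -0.0008.

```bash
python3 drive.py '[0, 0, -0.0008, 0, -0.006, 0, 0, 0, -0.008, 0, 0, 0, -0.008, 0, 0, 0, -0.002, 0, 0, 0, 0, 0, 0, 0, 0, 0, 0, 0, 0, 0, 0, 0]' | sed -n 1,4p; python3 drive.py '[-0.002, 0, 0, 0, -0.002, 0, 0, 0, 0, 0, 0, 0, 0, 0, 0, 0, 0, 0, 0, 0]'| sed -n 1,4p;python3 go.py .4408 .2458 .0692 19.4
```

```text
time: 10.33
tool_pos: [0.4291, 0.2414, 0.0691]
tcp_rot: [-0.529, 3.096, 0.0]
contact_force: [1.3, 1.0, 0.0]
time: 10.75
tool_pos: [0.4306, 0.2419, 0.0691]
tcp_rot: [0.529, -3.097, 0.0]
contact_force: [-2.1, -0.6, 3.5]
t 10.75 pos [0.4306 0.2419 0.0691] yaw 19.4 toolz [-0. -0. -1.] F [-2.15 -0.61  3.52] grip 0.25243654191272824 44.99684929847717
tool shift now [-0.0109  0.0003 -0.0001] turn 0.0 shift after turn [-0.0109  0.0003 -0.0001]
```

```bash
for i in 1; do python3 drive.py '[-0.002, 0, 0, 0, -0.002, 0, 0, 0, 0, 0, 0, 0, 0, 0, 0, 0, 0, 0, 0, 0]'| sed -n '2p;4p';python3 drive.py '[-0.002, 0, 0, 0, -0.002, 0, 0, 0, 0, 0, 0, 0, 0, 0, 0, 0, 0, 0, 0, 0]'| sed -n '2p;4p';python3 drive.py '[-0.002, 0, 0, 0, -0.002, 0, 0, 0, 0, 0, 0, 0, 0, 0, 0, 0, 0, 0, 0, 0]'| sed -n '2p;4p'; python3 drive.py '[0, 0, 0, 0]'| sed -n '2p;4p';python3 drive.py '[0, 0, 0, 0]'| sed -n '2p;4p';done;python3 go.py .4408 .2458 .0692 19.4
python3 - <<'E'
from h import *
i=eyes.grab_frame("side"); cv2.imwrite("pics/side3.png",i[:,:,::-1])
cv2.imwrite("pics/s3.png",cv2.resize(i[150:240,280:400,::-1],None,fx=6.5,fy=6.5,interpolation=cv2.INTER_CUBIC))
E
```

```text
tool_pos: [0.4325, 0.2426, 0.0692]
contact_force: [-4.0, -2.6, 4.6]
tool_pos: [0.4343, 0.2431, 0.0691]
contact_force: [-5.2, -3.1, 5.9]
tool_pos: [0.4361, 0.2437, 0.0691]
contact_force: [-7.0, -3.8, 7.0]
tool_pos: [0.436, 0.2437, 0.0691]
contact_force: [-7.0, -4.4, 7.4]
tool_pos: [0.436, 0.2437, 0.0692]
contact_force: [-8.1, -3.8, 5.4]
t 12.1667 pos [0.436  0.2437 0.0692] yaw 19.41 toolz [-0.001 -0.001 -1.   ] F [-8.1  -3.84  5.42] grip 0.2540413751214872 45.02005934715271
tool shift now [-0.0052  0.0004 -0.    ] turn 0.0002 shift after turn [-0.0052  0.0004 -0.    ]
```

View pics/s3.png

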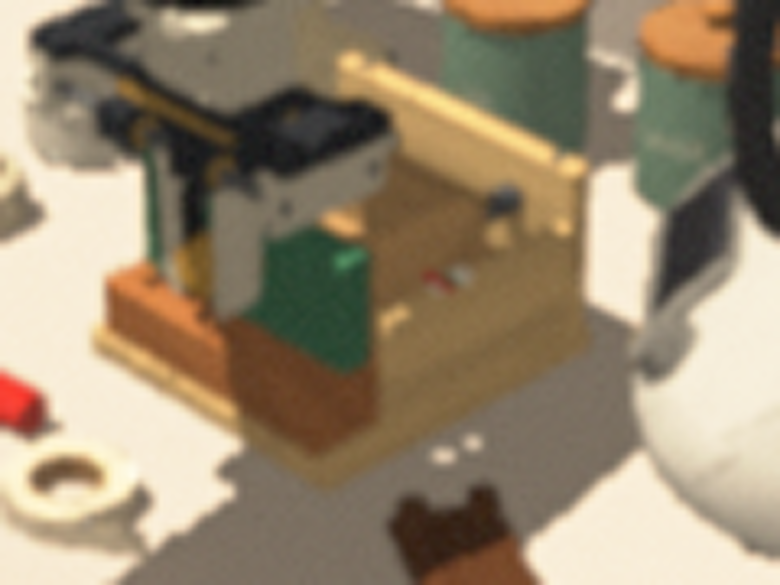

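The side view shows the green front upright on the ledge against the box, with the red pointer at crop (435,280) next to white (460,270). I'll measure the pointer's shift along jig x between the pictures.

Run:
```python
from h import *
np.set_printoptions(precision=2,suppress=True)
a=np.radians(19.4); ex=np.array([np.cos(a),np.sin(a),0]); ey=np.array([-np.sin(a),np.cos(a),0]); o=np.array([.4651,.2547,0])
cv2.imwrite("pics/top3.png",eyes.grab_frame("top")[:,:,::-1])
def red(f,c,yy):
    i=cv2.imread(f).astype(float); b,g,r=i[...,0],i[...,1],i[...,2]
    q=proj(c,[o+yy*ey+x*ex+[0,0,.08] for x in(-.01,0,.01,.02,.03,.04,.05,.06)])
    w=np.clip(r-1.6*np.maximum(g,b)-10,0,None); m=np.zeros_like(w)
    lo=q.min(0).astype(int)-4; hi=q.max(0).astype(int)+5
    m[lo[1]:hi[1],lo[0]:hi[0]]=1; w*=m
    if w.sum()==0: return None
    v,u=np.mgrid[:400,:640]; p=np.array([(w*u).sum(),(w*v).sum()])/w.sum()
    P=unproj(c,[p],.081)[0]-o
    return p,(w>0).sum(),"jig x,y mm",P@ex*1e3,P@ey*1e3
S=eyes.calibration("side");T=eyes.calibration("top")
for y in(-.08,.08):
  for f in("side0","side3"):print(f,y,red(f"pics/{f}.png",S,y))
  for f in("top0","top3"):print(f,y,red(f"pics/{f}.png",T,y))
i=cv2.imread("pics/side0.png")[150:240,280:400];j=cv2.imread("pics/side3.png")[150:240,280:400];k=cv2.imread("pics/top3.png")[140:210,250:330];l=cv2.imread("pics/top0.png")[140:210,250:330]
z=lambda m,w,h:cv2.resize(m,(w,h),interpolation=cv2.INTER_CUBIC)
cv2.imwrite("pics/m3.png",np.vstack([np.hstack([z(i[30:60,45:85],400,300),z(j[30:60,45:85],400,300)]),np.hstack([z(l,342,300),z(k,342,300),np.zeros((300,116,3),np.uint8)])]))
```

```text
side0 -0.08 (array([345.2 , 192.81]), np.int64(7), 'jig x,y mm', np.float64(47.3088756752864), np.float64(-71.64163472965777))
side3 -0.08 (array([345.76, 192.  ]), np.int64(2), 'jig x,y mm', np.float64(52.09344204211281), np.float64(-69.31513407135883))
top0 -0.08 (array([314.53, 170.27]), np.int64(11), 'jig x,y mm', np.float64(41.71627987706248), np.float64(-81.4398261682445))
top3 -0.08 None
side0 0.08 None
side3 0.08 None
top0 0.08 (array([265.8 , 188.18]), np.int64(16), 'jig x,y mm', np.float64(39.52961934362157), np.float64(80.32751573779969))
top3 0.08 None
```

View pics/m3.png

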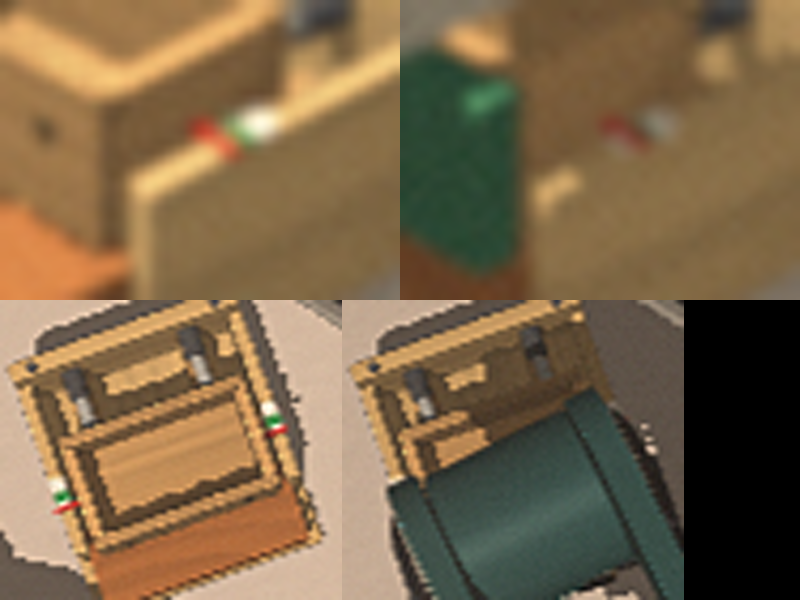

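All the cues put the box about 4–6 mm in, still short of the middle of the band. I'll push 4 mm further.

Converted, -0.001 m / 0.5 = -0.002.

```bash
python3 drive.py '[-0.002, 0, 0, 0, -0.002, 0, 0, 0, 0, 0, 0, 0, 0, 0, 0, 0, 0, 0, 0, 0]'| sed -n '2p;4p';python3 drive.py '[-0.002, 0, 0, 0, -0.002, 0, 0, 0, 0, 0, 0, 0, 0, 0, 0, 0, 0, 0, 0, 0]'| sed -n '2p;4p'; python3 drive.py '[0, 0, 0, 0, 0, 0, 0, 0, 0, 0, 0, 0]'| sed -n '2p;4p';python3 go.py .4408 .2458 .0692 19.4
python3 - <<'E'
from h import *
for n in("side","top"):cv2.imwrite(f"pics/{n}4.png",eyes.grab_frame(n)[:,:,::-1])
z=lambda m,w,h:cv2.resize(m,(w,h),interpolation=cv2.INTER_CUBIC)
s=[cv2.imread(f"pics/side{k}.png")[180:210,325:365] for k in(0,3,4)]
t=[cv2.imread(f"pics/top{k}.png")[145:195,250:300] for k in(0,3,4)]
s=[cv2.convertScaleAbs(m,alpha=a) for m,a in zip(s,(1,1.6,1.6))]
cv2.imwrite("pics/m4.png",np.vstack([np.hstack([z(m,266,200) for m in s]),np.hstack([z(m,266,266) for m in t])]))
E
```

```text
tool_pos: [0.4378, 0.2443, 0.0691]
contact_force: [-8.6, -6.2, 8.0]
tool_pos: [0.4395, 0.2449, 0.0692]
contact_force: [-10.2, -7.3, 7.8]
tool_pos: [0.4395, 0.2449, 0.0691]
contact_force: [-10.9, -6.9, 9.2]
t 13.35 pos [0.4395 0.2449 0.0691] yaw 19.42 toolz [-0.001 -0.001 -1.   ] F [-10.9   -6.9    9.17] grip 0.25352717242425293 45.06059646606445
tool shift now [-0.0015  0.0005 -0.0001] turn 0.0004 shift after turn [-0.0015  0.0005 -0.0001]
```

View pics/m4.png

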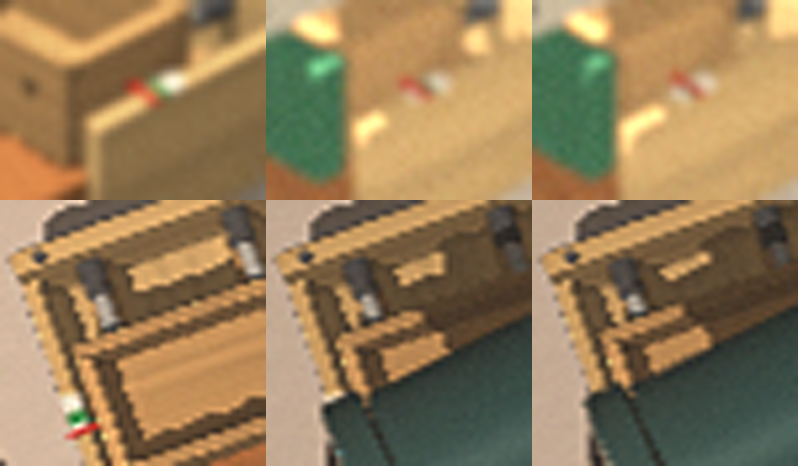

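The pointer now has white on both sides, so it stands in the green band. The box is about 7–10 mm in and everything is steady. I'll hand in while holding.

```bash
python3 -c "
from plant import bot, eyes, ticket
print(ticket.close_job())"
```

```text
the job is handed in; nothing more can be done
None
```

The job is handed in, with no verdict returned: the drawer front stands upright on the ledge, still gripped and pressed against the box, which I estimate is about 7–10 mm in with the one pointer I could see in its green band; the wrist read about 12.6 N along the push, and I put the part above about 7 N down to friction on the ledge.

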